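# Turn the brass blank over in the tilted vise and clamp it

### The job

The bare side of the brass blank in the tilted green vise is done: lift the blank out, turn it over so that its blue marked face looks up towards the crank, and stand it back on the bed between the jaws, centred, with the same bevelled edge on top, and let go of it. Then crank the handle clockwise until the moving jaw holds the blank firmly. Do not disturb the other things on the bench.

Things in the scene. Friction and masses are not known exactly. Their poses are not given: they have to be found in the camera images.
- blank: brass plate 8 thick, 90 wide, 80 mm high, 0.48 kg +-15 %, loose on its 90 mm edge between the open jaws, leaning on the fixed jaw. One face blue with thin scribed lines, the other bare brass with a bright bevel strip (flat) along the top edge. Origin: middle of the lower edge. x: out of the blue face; y: width; z: up to the bevelled edge. Starts with blue against the fixed jaw.
- vise: green cast base of an angle vise, bolted to the bench, 170 by 190 mm over the lugs; its place and heading vary. Origin on the bench under the vise_head origin; z up, x the horizontal heading from fixed to moving jaw and crank.
- vise_head: fixed tilted head. Origin on the bed at the foot of the fixed jaw's face, mid-width, 70 mm above the bench. x: from fixed to moving jaw, along the screw, 30 deg above horizontal. y: level, along the 100 mm jaws. z: up the jaw faces, 30 deg off vertical: parts are drawn out along +z. Bed: z = 0. Both jaws 38 mm high; the fixed one fills x -30 to 0. Screw end block: x 78 to 100, z to 34 mm.
- vise_jaw: moving jaw, 100 wide, 38 high, 30 mm thick, upper side of the head. Origin at the foot of its clamping face, mid-width; axes as the head's. The jaw gap is this origin's x in the head's frame: 12.7 to 13.9 mm at the start (about 5 mm play for the blank). Moved only by the screw; carries screw and crank.
- crank_grip (a point): middle of the crank's black handle, a round sleeve 18 mm across, 52 mm long, parallel to the head's x; the point is on the sleeve's axis, 40 mm off the screw axis. The sleeve spins freely on its pin, so it can be held firmly and led round. The flat crank arm (10 mm thick, hub 23 mm across) lies 33 mm from this point towards the jaws; nothing lies beyond the outer end.
- screw_axis (a point): centre of the handle's circle: on the screw axis, at the same head x as crank_grip, 18 mm above the bed plane; travels with the moving jaw. The circle (radius 40 mm) is normal to the head's x.
- vise_crank (a joint): crank turn, rad, 0 to 0.9 at the start. Grows (closes) clockwise seen from the handle end looking along head -x: from the top (head +z) the handle goes to head +y. At 0 the arm is 2.4 rad before the top. 8 mm a turn (1.27 mm/rad); the jaw meets the blank near 4.6 rad, then handle force rises about 4 N per 0.1 rad. Friction 0.12 N m (3 N there); stays where left.
- file: hand file, dark steel blade 200 mm long with a 105 mm brown wooden handle, lying flat; origin on the bench under the middle; a bystander
- hammer: hammer lying on its side, 260 mm long, wooden handle, steel head 78 mm across; origin on the bench under its middle; a bystander
- die_tall: dark steel stepped forming die standing upright, 54 mm across, 85 mm high; origin under its centre; a bystander
- die_flat: dark steel stepped forming die standing upright, 72 mm across, 50 mm high; origin under its centre; a bystander
- valve_rotor: brass instrument valve piston standing upright on its 38 mm foot, 94 mm high; origin under its centre; a bystander
- mouthpiece: brass trumpet mouthpiece standing on its rim, 28 mm across, 88 mm high; origin under its centre; a bystander
- bending_block: grooved steel bending block, 60 by 45 mm, 32 mm high; origin under its centre; a bystander
- slide_crook: brass U-shaped tuning slide lying flat, 175 by 65 mm, 14 mm thick; origin on the bench under its middle; a bystander

How it is judged:
On the way, in this order (a step that is already met when the one before it is completed fails the run):
1. the blank stands on the bed between the jaws with its blue face up and the bevelled edge on top, released and still, before it is clamped (angle between blank's own x axis and vertical below 1.25 rad and angle between blank's own z axis and vertical below 0.75 rad and x of blank in the frame of vise_head between 0 and 0.0125 m and y of blank in the frame of vise_head between -0.02 and 0.02 m and z of blank in the frame of vise_head below 0.004 m and contact force between the fingers and blank below 0.3 N and linear speed of blank below 0.02 m/s), for 0.2 s.
2. the moving jaw has been cranked onto the blank and bears on it with more than 20 N (angle between blank's own x axis and vertical below 1.25 rad and angle between blank's own z axis and vertical below 0.75 rad and x of blank in the frame of vise_head between 0 and 0.0125 m and y of blank in the frame of vise_head between -0.02 and 0.02 m and z of blank in the frame of vise_head below 0.004 m and contact force between vise_jaw and blank above 20 N), for 0.2 s.
At the end, for the whole second after the job is handed in: The blank stands in the vise with its blue face up and its bevelled edge on top, on the bed (its lower edge within 4 mm of the bed), within 20 mm of the middle of the jaws, square to the jaw faces within 3.4 degrees, at rest, and the moving jaw presses on it with more than 20 N (all of step 2 and angle between the x axis of blank and the x axis of vise_head, either way round below 0.06 rad and linear speed of blank below 0.01 m/s); the robot touches nothing.
It fails at once if one of the bystanders is shifted by more than 30 mm (distance of any of file, hammer, die_tall, die_flat, valve_rotor, mouthpiece, bending_block, slide_crook from where it was at the start of the episode above 0.03 m).
It also fails if it takes over 58 s, if anything falls off the work surface, if the arm or the gripper's body presses on something with over 40 N, if the wrist force passes 120 N, or if a joint passes its speed limit or range.

### The arm

A 7-joint arm with a two-finger parallel gripper is mounted at the origin on the work surface. World frame = base frame: x ahead of the robot, y to its left, z up, the work surface at z = 0. Lengths are in m, angles in rad, forces in N, time in s.
With the tool pointing down it reaches from about 0.4 to 0.9 m from the base axis. Payload 5.5 kg.
Tool frame: the origin (TCP) lies at the very end of the fingers, on their centre line; the grasp point (between the pads) lies 19 mm behind it; x points along the fingers, y is the direction in which the jaws open and shut, and the axes are right-handed (so a half turn about x gives the same grasp; the last joint's range is limited). The gripper opens to 85 mm and grips with 20 to 120 N. Pads are 22 mm wide; open, the fingers measure 114 mm over their backs; the gripper's body (76 mm by 85 mm) begins 54 mm behind the grasp point. The pads swing forward as they close: fully open they stand 13 mm farther back than shut.
Start: joints at [-0.868, 0.501, -0.427, 1.55, 0.221, 1.138, -0.21], TCP at [0.277, 0.588, 0.231] pointing down, gripper open.
Joint ranges: [-2.88, 2.88], [-0.31, 2.03], [-1.54, 1.56], [0.2, 2.42], [-1.41, 4.55], [0.19, 2.02], [-2.57, 2.57]. Speed limits (rad/s): [2.57, 2.57, 3.14, 3.14, 3.14, 3.14, 3.14].

### API

Orientations are given as a rotation vector (axis times angle).
In Python, from cell import readout, viewer, ctrl gives the robot as it stands.
- The arm moves only by the tool play_rows, never from a script. Its argument "targets" is one flat list of numbers, 5 for each row, row after row: the shift along the tool's x, y, z as a fraction of full scale, then the turn about the tool's x as a fraction of full scale, then the gripper command: -1 is fully open, 1 is shut, values between are in proportion. In form: [tx, ty, tz, yaw, hand, tx, ty, tz, yaw, hand, ...]. A call has 1 to 10 rows; each row shifts and turns the commanded pose from where the row before left it, along the tool's axes as they then stand; what a row does not reach is not made up. Full scale, the value 1, is 250 mm for a shift and 180 degrees for a turn. A row lasts 1/8 s, in which the tool goes at most 62.5 mm and 10.7 degrees, less where a joint would pass 70% of its speed; a pose out of reach is approached as far as the arm can. A call with a number of a shift or a turn outside -1 to 1 is refused whole. A call with a gripper value outside its range is refused whole. The fingers move at their own pace and stop on an object; the grip force is fixed at half the most. Time passes only in rows, so rows that do not move let the fingers close. It gives the time, the measured TCP pose, the force and the opening at its end, in the units of the state.
- readout.get_state(): the state, without advancing time (a new reading comes with each control period).
- viewer.read_camera(name): name is "scene" or "top"; returns (picture, depth): 480x640x3 uint8, blue, green, red; 480x640 float32, m along the optical axis (not along the pixel's ray), 0 where there is no reading.
- viewer.get_calibration(name): a dict with "intrinsics" (3x3 intrinsics, pixels), "pose" (4x4, takes a point from camera to world coordinates). Camera axes: x right, y down, z forward; pixel columns grow to the right and rows downward; lengths in m; the calibration is good to about 2 mm. A picture is of the moment at which its call begins. get_calibration takes no time and is no camera call.
- ctrl.finish_job(): hands the job in, once; it reports no verdict.
The state is a dict: "clock": time; "joint_positions": joint angles; "joint_velocities": joint speeds; "effort": joint torques, N m; "position": TCP position; "tcp_rot": TCP orientation; "wrist_force": force on the tool from outside, world axes, zero at the start; "torque": the same for the moment, N m; "opening": opening from 0.0 (shut) to 1.0 (fully open).
Only numpy, scipy, OpenCV 4.12 (cv2) and the standard library are available. Lean on these libraries where they do the work, as an engineer would, in place of code of your own. Each camera call takes 0.05 s, during which the arm holds its last target. There are 200 camera calls.

## Working session

There is one attempt and no reset: what is moved stays moved. The work goes in short steps, Python scripts to look and compute and a tool call to move; the robot and the scene stay as the last step left them, time stands still between calls to the robot, and variables do not carry over. Pictures are saved under pics/ and viewed, about 8 in all and at most 12, crops included, and the job is handed in when it is done.

Besides the shell and the picture viewer there is one more tool, called after "Emit:" as name(argument=value, ...) on one line, values as JSON. play_rows: Moves the arm, as the interface text tells. Its arguments: {"type":"object","properties":{"targets":{"type":"array"}},"required":["targets"]}

```bash
ls; mkdir -p pics
python3 - <<'E'
from cell import readout, viewer, ctrl
import cv2,numpy as np
s=readout.get_state()
print({k:np.round(v,3) for k,v in s.items()})
for n in("scene","top"):
    p,d=viewer.read_camera(n); c=viewer.get_calibration(n)
    cv2.imwrite(f"pics/{n}0.png",p); np.savez(f"{n}0.npz",p=p,d=d,K=c["intrinsics"],T=c["pose"])
    print(n,np.round(c["intrinsics"],1).tolist(),np.round(c["pose"],3).tolist())
E
```

```text
pics
{'clock': np.float64(0.0), 'joint_positions': array([-0.868,  0.502, -0.427,  1.551,  0.221,  1.138, -0.21 ]), 'joint_velocities': array([ 0.002, -0.001, -0.002, -0.001,  0.001, -0.001, -0.001]), 'effort': array([-0.0000e+00, -5.6953e+01, -5.8160e+00, -2.8094e+01,  1.1000e-02,
        1.2000e-02,  0.0000e+00]), 'position': array([0.276, 0.587, 0.23 ]), 'tcp_rot': array([ 0.343,  1.544, -0.346]), 'wrist_force': array([ 0.245, -0.086, -0.479]), 'torque': array([ 0.03 ,  0.027, -0.034]), 'opening': np.float64(0.998)}
scene [[513.1, 0.0, 326.6], [0.0, 513.1, 248.9], [0.0, 0.0, 1.0]] [[-0.419, 0.562, -0.713, 1.387], [0.908, 0.245, -0.341, 0.346], [-0.017, -0.79, -0.613, 0.793], [0.0, 0.0, 0.0, 1.0]]
top [[480.1, 0.0, 325.0], [0.0, 480.1, 238.3], [0.0, 0.0, 1.0]] [[0.018, -0.998, 0.063, 0.535], [-0.999, -0.021, -0.036, -0.015], [0.037, -0.062, -0.997, 1.166], [0.0, 0.0, 0.0, 1.0]]
```

View pics/scene0.png

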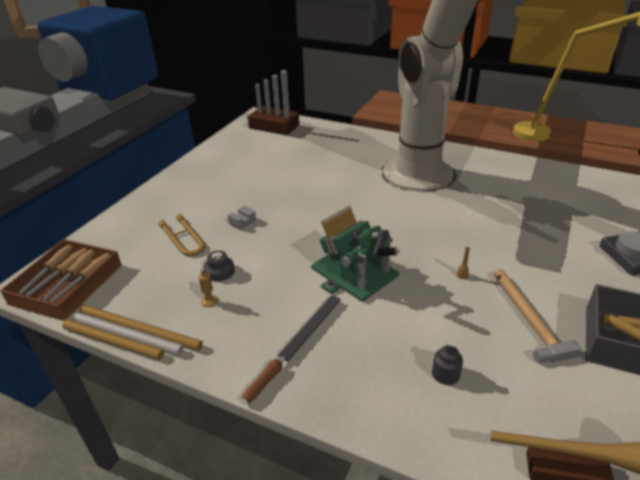

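View pics/top0.png

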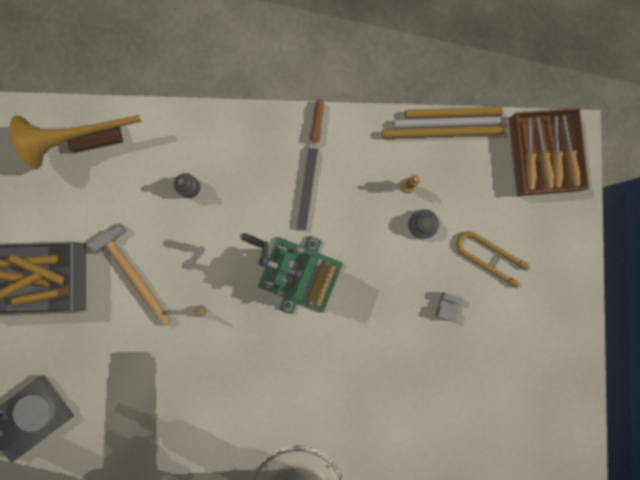

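The vise is at about (300,270) in the top view and (355,260) in the scene view. The crank points to world +y and the blank leans to -y. Next I'll measure from the depth cloud.

```bash
cat > h.py <<'E'
import numpy as np,cv2
def load(n,i=0):
    z=np.load(f"{n}{i}.npz"); p,d,K,T=z["p"],z["d"],z["K"],z["T"]
    v,u=np.mgrid[:480,:640]
    X=np.stack([(u-K[0,2])/K[0,0]*d,(v-K[1,2])/K[1,1]*d,d],-1)@T[:3,:3].T+T[:3,3]
    return p,d,X,K,T
def proj(K,T,P):
    c=(np.atleast_2d(P)-T[:3,3])@T[:3,:3]; q=c@K.T; return q[:,:2]/q[:,2:]
def snap(i):
    from cell import viewer
    for n in("scene","top"):
        p,d=viewer.read_camera(n); c=viewer.get_calibration(n)
        np.savez(f"{n}{i}.npz",p=p,d=d,K=c["intrinsics"],T=c["pose"])
E
python3 - <<'E'
from h import *
a=load("scene");b=load("top")
A=cv2.resize(a[0][195:305,300:420],None,fx=5,fy=5,interpolation=cv2.INTER_CUBIC)
B=cv2.resize(b[0][225:325,230:360],None,fx=5,fy=5,interpolation=cv2.INTER_CUBIC)
H=max(A.shape[0],B.shape[0]);W=A.shape[1]+B.shape[1]
C=np.zeros((H,W,3),np.uint8);C[:A.shape[0],:A.shape[1]]=A;C[:B.shape[0],A.shape[1]:]=B
cv2.imwrite("pics/crop0.png",cv2.resize(C,(800,int(H*800/W)))); print(800/W/1*5)
for n,(p,d,X,K,T),(r0,r1,c0,c1) in(("scene",a,(195,305,300,420)),("top",b,(225,325,230,360))):
    hsv=cv2.cvtColor(p,cv2.COLOR_BGR2HSV)
    m=np.zeros((480,640),bool);m[r0:r1,c0:c1]=1
    br=m&(hsv[...,0]>8)&(hsv[...,0]<24)&(hsv[...,1]>110)&(hsv[...,2]>90)&(X[...,2]>.08)
    P=X[br];
    for k in range(3):
        c=P.mean(0);w=np.linalg.svd(P-c,full_matrices=0)[2];r=(P-c)@w[2];P=P[abs(r)<.004]
    c=P.mean(0); print(n,len(P),c,w.round(3).tolist(),P.min(0),P.max(0), r.std())
    gr=m&(hsv[...,0]>45)&(hsv[...,0]<95)&(hsv[...,1]>80)&(X[...,2]<.06)&(X[...,2]>.003)
    P=X[gr].astype(np.float32);print(" green low",len(P),cv2.minAreaRect(P[:,:2]*1000), np.percentile(P[:,2],[5,50,95]))
    k=m&(hsv[...,2]<60)&(X[...,2]>.09);P=X[k];print(" dark high",len(P),P.mean(0) if len(P) else 0)
E
```

```text
3.2
scene 422 [ 0.5079319  -0.04248641  0.12241014] [[0.936, -0.353, 0.002], [-0.175, -0.458, 0.872], [0.307, 0.816, 0.49]] [ 0.46243494 -0.06572713  0.10594122] [ 0.54869597 -0.01889212  0.13884995] 0.001622431757103719
 green low 1580 ((540.5318603515625, -1.7720565795898438), (165.61265563964844, 149.86631774902344), 70.40213775634766) [0.01119803 0.01527091 0.04775332]
 dark high 953 [0.57190133 0.04549471 0.13197929]
top 349 [ 0.50311008 -0.04581799  0.12699601] [[-0.93, 0.366, -0.014], [0.211, 0.504, -0.837], [0.299, 0.782, 0.547]] [ 0.45825827 -0.07195665  0.10696141] [ 0.54540415 -0.02009534  0.1460509 ] 0.0014746584701370792
 green low 200 ((518.6953125, 2.3532485961914062), (159.41981506347656, 133.6354217529297), 70.04014587402344) [0.00977017 0.01403614 0.01768664]
 dark high 209 [0.55065618 0.04891709 0.12101981]
```

View pics/crop0.png

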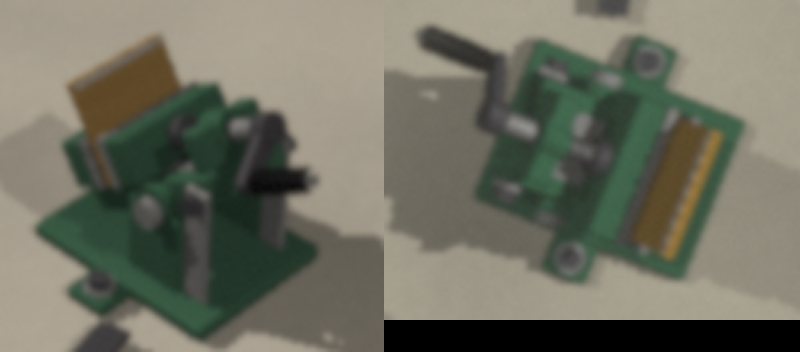

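The scene crop shows the brass face with its bright bevel at (120,65), and the black sleeve at (280,180). The top crop shows the brass at (675,190) and the sleeve at (455,50), so the crank is on the world +x side, i.e. head -y. Next I'll fit the head frame and the crank.

```bash
cat >> h.py <<'E'
from scipy.spatial.transform import Rotation as Rn
def axes(psi):
    c,s=np.cos(psi),np.sin(psi);h=np.array([c,s,0]);up=np.array([0,0,1.])
    x=h*np.cos(np.pi/6)+up*.5; z=-h*.5+up*np.cos(np.pi/6); return np.stack([x,np.cross(z,x),z],1)
def brass(L,box,zmin=.08):
    p,d,X,K,T=L;hsv=cv2.cvtColor(p,cv2.COLOR_BGR2HSV);m=np.zeros((480,640),bool);r0,r1,c0,c1=box;m[r0:r1,c0:c1]=1
    return m&(hsv[...,0]>8)&(hsv[...,0]<24)&(hsv[...,1]>110)&(hsv[...,2]>90)&(X[...,2]>zmin)
BS,BT=(195,305,300,420),(225,325,230,360)
E
python3 - <<'E'
from h import *
from scipy.optimize import least_squares
from cell import readout
s=readout.get_state();print("tool R",Rn.from_rotvec(s["tcp_rot"]).as_matrix().round(4).tolist())
psi=np.deg2rad(69.5);R=axes(psi);pct=lambda v:np.percentile(v,[1,5,50,95,99]).round(4)
for n,b in(("scene",BS),("top",BT)):
    L=load(n);p,d,X,K,T=L;H=X@R
    P=H[brass(L,b)];print(n,"brass x",pct(P[:,0]),"y",pct(P[:,1]),"z",pct(P[:,2]))
    s_,i_=np.polyfit(P[:,1],P[:,0],1)[:2];print("  slope x/y",s_)
    hsv=cv2.cvtColor(p,cv2.COLOR_BGR2HSV);m=np.zeros((480,640),bool);m[b[0]:b[1],b[2]:b[3]]=1
    g=m&(hsv[...,0]>45)&(hsv[...,0]<95)&(hsv[...,1]>80)&(X[...,2]>.085)
    P=H[g];x0=np.median(H[brass(L,b)][:,0])-.008
    for lo,hi in((-.03,-.002),(.015,.043)):
        Q=P[(P[:,0]>x0+lo)&(P[:,0]<x0+hi)];print("  jaw",lo,len(Q),"y",pct(Q[:,1]) if len(Q) else 0,"z",pct(Q[:,2]) if len(Q) else 0)
    m[:]=0
    if n=="scene":m[240:262,374:402]=1
    else:m[228:252,236:266]=1
    k=m&(p.max(2)<70)&(X[...,2]>.09);Q=H[k];print("  sleeve",len(Q),"x",pct(Q[:,0]),"y",pct(Q[:,1]),"z",pct(Q[:,2]))
    np.save(n+"_sl.npy",Q)
E
```

```text
tool R [[-0.0008, 0.4258, 0.9048], [-0.0015, 0.9048, -0.4258], [-1.0, -0.0017, -0.0001]]
scene brass x [0.1767 0.1779 0.1808 0.1836 0.1847] y [-0.5316 -0.5292 -0.4904 -0.4496 -0.4461] z [0.0204 0.0224 0.0373 0.0516 0.053 ]
  slope x/y 0.0009892837587999505
  jaw -0.03 7 y [-0.5361 -0.5361 -0.5348 -0.5333 -0.533 ] z [0.0093 0.0093 0.012  0.0151 0.0155]
  jaw 0.015 235 y [-0.5374 -0.5363 -0.5201 -0.454  -0.4435] z [-0.0197 -0.016   0.0071  0.0193  0.0197]
  sleeve 280 x [0.2682 0.2698 0.3134 0.3599 0.3634] y [-0.5286 -0.5275 -0.5217 -0.4552 -0.4488] z [-0.0388 -0.0348 -0.0193 -0.0084 -0.0052]
top brass x [0.1728 0.1742 0.179  0.1812 0.1818] y [-0.5294 -0.5262 -0.4867 -0.4487 -0.4457] z [0.0213 0.0238 0.0418 0.0632 0.0642]
  slope x/y 0.00537320956602473
  jaw -0.03 0 y 0 z 0
  jaw 0.015 309 y [-0.5356 -0.5319 -0.4869 -0.4425 -0.4383] z [0.0126 0.0153 0.0183 0.0213 0.0226]
  sleeve 139 x [0.308  0.3091 0.3327 0.3586 0.3614] y [-0.525  -0.5242 -0.5187 -0.512  -0.5065] z [-0.0208 -0.0192 -0.0163 -0.0131 -0.0103]
```

```bash
cat >> h.py <<'E'
PSI=np.deg2rad(69.5);RH=axes(PSI);hv=np.array([np.cos(PSI),np.sin(PSI),0])
O=RH@np.array([.172,-.488,-.0185])
def hp(h,y,z): # world point from horizontal h, head y (m), world height z
    return np.array([O[0],O[1],0])+hv*h+RH[:,1]*y+np.array([0,0,z])
def toh(P): return (np.asarray(P)-O)@RH
def delta(t):
    from cell import readout
    s=readout.get_state();M=Rn.from_rotvec(s["tcp_rot"]).as_matrix();d=(np.asarray(t)-s["position"])@M/.25
    ang=np.rad2deg(np.arctan2(M[1,1],M[0,1]))
    dd=s["position"]-np.array([O[0],O[1],0])
    print("t",s["clock"],"pos",s["position"].round(4),"hyz",(dd@hv).round(4),(dd@RH[:,1]).round(4),"tool y deg",ang.round(1),"q",s["joint_positions"].round(2),"F",s["wrist_force"].round(1),"open",s["opening"].round(3),"| tool delta frac",d.round(4))
E
python3 - <<'E'
from h import *
print(O, "sleeve",toh(RH@np.array([.3345,-.519,-.0255])),RH@np.array([.3345,-.519,-.0255]))
delta(hp(-.0295,0,.20)); print(hp(-.0295,0,.117))
E
```

```text
[ 0.51250107 -0.0227137   0.06997853] sleeve [ 0.1625 -0.031  -0.007 ] [0.59204801 0.10152529 0.14516635]Traceback (most recent call last):
  File "<stdin>", line 3, in <module>
  File "h.py", line 32, in delta
    print("t",s["clock"],"pos",s["position"].round(4),"hyz",(dd@hv).round(4),(dd@RH[:,1]).round(4),"tool y deg",ang.round(1),"q",s["joint_positions"].round(2),"F",s["wrist_force"].round(1),"open",s["opening"].round(3),"| tool delta frac",d.round(4))
                                                                                                                                                                                                    ^^^^^^^^^^^^^^^^^^
AttributeError: 'float' object has no attribute 'round'
```

```bash
sed -i 's/s=readout.get_state();M=/s={k:np.array(v,dtype=float) for k,v in readout.get_state().items()};M=/' h.py; sed -i 's/pos",s\["position"\]/pos",s["position"]/' h.py; python3 -c "
from h import *
delta(hp(-.0295,0,.20))"
```

```text
t 0.1 pos [0.2765 0.5876 0.2304] hyz 0.489 0.4348 tool y deg 64.8 q [-0.87  0.5  -0.43  1.55  0.22  1.14 -0.21] F [-0.3  0.1  0.2] open 0.999 | tool delta frac [ 0.1247 -1.9243  1.9031]
```

Emit:
play_rows(targets=[0, -0.175, 0.173, 0, 0.3, 0, -0.175, 0.173, 0, 0.3, 0, -0.175, 0.173, 0, 0.3, 0, -0.175, 0.173, 0, 0.3, 0, -0.175, 0.173, 0, 0.3, 0, -0.175, 0.173, 0, 0.3, 0, -0.175, 0.173, 0, 0.3, 0, -0.175, 0.173, 0, 0.3, 0, -0.175, 0.173, 0, 0.3, 0, -0.175, 0.173, -0.026, 0.3])

```text
clock: 1.35
position: [0.482, 0.0063, 0.2313]
tcp_rot: [0.28, 1.553, -0.279]
wrist_force: [0.3, 0.6, -0.9]
opening: 0.349
```

```bash
python3 -c "
from h import *
delta(hp(-.0295,0,.18))"
```

```text
t 1.35 pos [0.482  0.0063 0.2313] hyz 0.0165 0.0387 tool y deg 69.6 q [ 0.04  0.17 -0.12  1.97  0.02  1.    1.12] F [ 0.3  0.6 -0.9] open 0.349 | tool delta frac [ 0.2051 -0.1841  0.1546]
```

Emit:
play_rows(targets=[0, -0.092, 0.077, 0, 0.3, 0, -0.092, 0.077, 0, 0.3, 0.15, 0, 0, 0, 0.3, 0.15, 0, 0, 0, 0.3, 0.1, 0, 0, 0, 0.3, 0.056, 0, 0, 0, 0.3, 0, 0, 0, 0, 0.3])

```text
clock: 2.22
position: [0.501, -0.0483, 0.1165]
tcp_rot: [0.281, 1.555, -0.281]
wrist_force: [0.0, 0.3, -0.7]
opening: 0.351
```

```bash
python3 -c "
from h import *
delta(hp(-.0295,0,.117))
snap(1)
a=load('scene',1);b=load('top',1)
A=cv2.resize(a[0][175:305,290:420],(400,400),interpolation=cv2.INTER_CUBIC)
B=cv2.resize(b[0][210:340,230:360],(400,400),interpolation=cv2.INTER_CUBIC)
cv2.imwrite('pics/c1.png',np.hstack([A,B]))"
```

```text
t 2.225 pos [ 0.501  -0.0483  0.1165] hyz -0.028 0.0018 tool y deg 69.5 q [ 0.11  0.37 -0.08  2.02  0.04  0.76  1.22] F [ 0.   0.3 -0.7] open 0.351 | tool delta frac [-0.002  -0.0059  0.0072]
```

View pics/c1.png

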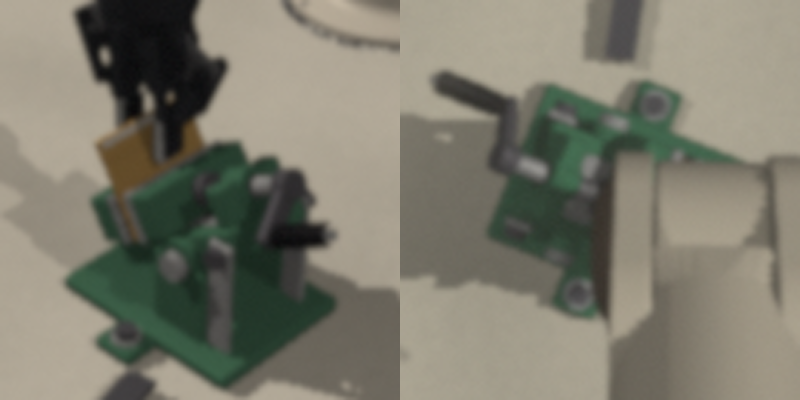

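The scene view shows the fingers straddling the plate, with the front finger at about (170,140), and no contact force. Closing now.

Emit:
play_rows(targets=[0, -0.004, 0.005, 0, 0.4, 0, 0, 0, 0, 0.5, 0, 0, 0, 0, 0.6, 0, 0, 0, 0, 0.8, 0, 0, 0, 0, 1, 0, 0, 0, 0, 1])

```text
clock: 3.08
position: [0.5045, -0.0483, 0.1203]
tcp_rot: [0.282, 1.548, -0.279]
wrist_force: [-5.9, 3.1, 19.5]
opening: 0.193
```

Emit:
play_rows(targets=[-0.0346, -0.02, 0, 0, 1, -0.0346, -0.02, 0, 0, 1, -0.0346, -0.02, 0, 0, 1, -0.0346, -0.02, 0, 0, 1])

```text
clock: 3.58
position: [0.4989, -0.0598, 0.1527]
tcp_rot: [0.285, 1.548, -0.268]
wrist_force: [7.3, 18.6, -6.7]
opening: 0.157
```

```bash
cat >> h.py <<'E'
def pic(i,view=True):
    snap(i);a=load('scene',i);b=load('top',i)
    A=cv2.resize(a[0][145:305,270:430],(400,400),interpolation=cv2.INTER_CUBIC)
    B=cv2.resize(b[0][210:340,230:360],(400,400),interpolation=cv2.INTER_CUBIC)
    cv2.imwrite(f'pics/c{i}.png',np.hstack([A,B]))
E
python3 -c "
from h import *
delta(hp(-.0295,0,.117))
pic(2)
for n in ('scene','top'):
    L=load(n,2);P=L[2][brass(L,(140,310,270,430),.06)]
    if len(P)<30: continue
    P=P[abs(P-np.median(P,0)).max(1)<.06]
    for k in range(3):
        c=P.mean(0);w=np.linalg.svd(P-c,full_matrices=0)[2];P=P[abs((P-c)@w[2])<.004]
    print(n,len(P),'c head',toh(c).round(4),'n in head',(w[2]@RH).round(3),'ext',np.percentile((P-O)@RH,[2,98],axis=0).round(4).tolist())
"
```

```text
t 3.575 pos [ 0.4989 -0.0598  0.1527] hyz -0.0395 -0.0003 tool y deg 69.8 q [ 0.14  0.31 -0.08  2.    0.02  0.83  1.27] F [ 7.3 18.6 -6.7] open 0.157 | tool delta frac [ 0.1434  0.0384 -0.0012]
scene 693 c head [ 0.0129 -0.0028  0.0672] n in head [-0.991  0.004  0.131] ext [[0.0078, -0.0425, 0.04], [0.0185, 0.0423, 0.1002]]
top 50 c head [-0.1169 -0.2961  0.0741] n in head [-0.62  -0.069 -0.781] ext [[-0.1245, -0.3074, 0.067], [-0.1093, -0.287, 0.0812]]
```

View pics/c2.png

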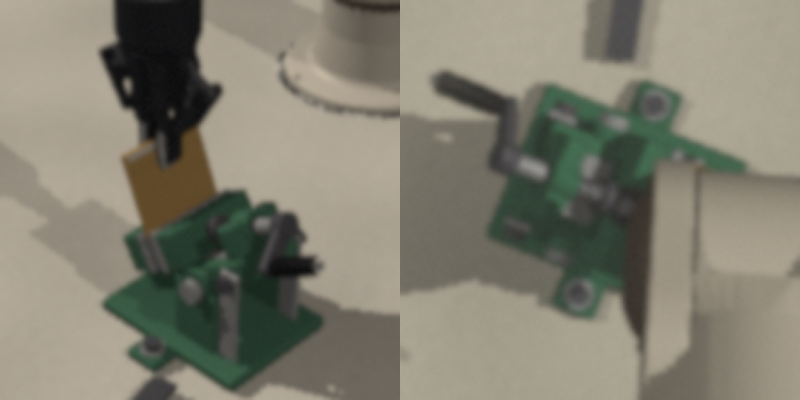

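The plate has come up about 22 mm and is swinging upright, so I'll keep going.

Emit:
play_rows(targets=[-0.0346, -0.016, 0, 0, 1, -0.0346, -0.016, 0, 0, 1, -0.0346, -0.016, 0, 0, 1, -0.0346, -0.016, 0, 0, 1, -0.06, -0.01, 0, 0, 1, -0.1, 0, 0, 0, 1, -0.1, 0, 0, 0, 1, 0, 0, 0, 0, 1])

```text
clock: 4.68
position: [0.4908, -0.0863, 0.254]
tcp_rot: [0.281, 1.547, -0.281]
wrist_force: [-0.1, -0.3, -4.9]
opening: 0.078
```

```bash
cat >> h.py <<'E'
def plate(i):
  for n in ('scene','top'):
    L=load(n,i);P=L[2][brass(L,(100,310,270,430),.06)]
    if len(P)<60: continue
    P=P[abs(P-np.median(P,0)).max(1)<.07]
    for k in range(3):
        c=P.mean(0);w=np.linalg.svd(P-c,full_matrices=0)[2];P=P[abs((P-c)@w[2])<.004]
    n3=w[2]*np.sign(w[2]@hv); D=P-np.array([O[0],O[1],0])
    E=np.stack([D@hv,D@RH[:,1],P[:,2]],1)
    print(n,len(P),'normal (h,y,up)',(n3@hv).round(3),(n3@RH[:,1]).round(3),n3[2].round(3),'c hyz',E.mean(0).round(4),'ext',np.percentile(E,[1,99],axis=0).round(4).tolist())
E
python3 -c "
from h import *
delta(hp(-.0295,0,.117))
pic(3);plate(3)"
```

```text
t 4.675 pos [ 0.4908 -0.0863  0.254 ] hyz -0.0671 -0.0019 tool y deg 69.5 q [ 0.18  0.17 -0.06  1.91  0.01  1.05  1.32] F [-0.1 -0.3 -4.9] open 0.078 | tool delta frac [ 0.5482  0.1498 -0.0106]
top 52 normal (h,y,up) 0.169 0.1 0.981 c hyz [-0.1377 -0.2959  0.0764] ext [[-0.148, -0.3078, 0.0723], [-0.1285, -0.2866, 0.0806]]
```

View pics/c3.png

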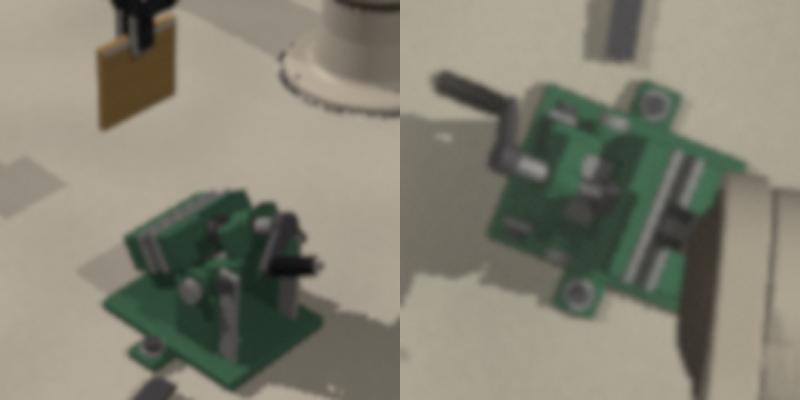

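The plate now hangs upright and square in the pads, with the bevel on top. Next is the half turn.

```bash
sed -i 's/>90)&(X\[...,2\]>zmin)/>45)\&(X[...,2]>zmin)/' h.py; python3 -c "
from h import *
plate(3)"
```

```text
scene 726 normal (h,y,up) 1.0 -0.002 -0.018 c hyz [-0.0636 -0.0041  0.2284] ext [[-0.0666, -0.045, 0.1957], [-0.0605, 0.0408, 0.2717]]
top 44 normal (h,y,up) 0.238 0.238 0.942 c hyz [-0.1378 -0.2959  0.0762] ext [[-0.1481, -0.3078, 0.0709], [-0.1284, -0.2866, 0.0806]]
```

Emit:
play_rows(targets=[0, 0, 0, 0.058, 1, 0, 0, 0, 0.058, 1, 0, 0, 0, 0.058, 1, 0, 0, 0, 0.058, 1, 0, 0, 0, 0.058, 1, 0, 0, 0, 0.058, 1, 0, 0, 0, 0.058, 1, 0, 0, 0, 0.058, 1, 0, 0, 0, 0.058, 1, 0, 0, 0, 0.058, 1])

```text
clock: 6.02
position: [0.4879, -0.0857, 0.2499]
tcp_rot: [1.644, 0.854, -1.649]
wrist_force: [0.2, 0.0, -5.3]
opening: 0.074
```

Emit:
play_rows(targets=[0, 0, 0, 0.058, 1, 0, 0, 0, 0.058, 1, 0, 0, 0, 0.058, 1, 0, 0, 0, 0.058, 1, 0, 0, 0, 0.058, 1, 0, 0, 0, 0.058, 1, 0, 0, 0, 0.058, 1, 0, 0, 0, 0.014, 1, 0, 0, 0, 0, 1])

```text
clock: 7.15
position: [0.4881, -0.0857, 0.2501]
tcp_rot: [-2.024, 0.367, 2.03]
wrist_force: [0.5, -0.5, -5.3]
opening: 0.075
```

```bash
cat >> h.py <<'E'
def blue(i):
  for n in ('scene',):
    L=load(n,i);p,d,X,K,T=L;hsv=cv2.cvtColor(p,cv2.COLOR_BGR2HSV)
    m=np.zeros((480,640),bool);m[100:310,270:430]=1
    m&=(hsv[...,0]>96)&(hsv[...,0]<135)&(hsv[...,1]>70)&(X[...,2]>.06);P=X[m]
    if len(P)<60: print(n,len(P));continue
    P=P[abs(P-np.median(P,0)).max(1)<.07]
    for k in range(3):
        c=P.mean(0);w=np.linalg.svd(P-c,full_matrices=0)[2];P=P[abs((P-c)@w[2])<.004]
    n3=w[2]*np.sign(w[2]@hv); D=P-np.array([O[0],O[1],0]);E=np.stack([D@hv,D@RH[:,1],P[:,2]],1)
    print('blue',n,len(P),'normal (h,y,up)',(n3@hv).round(3),(n3@RH[:,1]).round(3),n3[2].round(3),'c hyz',E.mean(0).round(4),'ext',np.percentile(E,[1,99],axis=0).round(4).tolist())
E
python3 -c "
from h import *
delta(hp(-.0115,0,.23))
pic(4);blue(4)"
```

```text
t 7.15 pos [ 0.4881 -0.0857  0.2501] hyz -0.0675 0.0008 tool y deg -110.5 q [-0.11  0.18  0.26  1.93 -0.05  1.05 -1.76] F [ 0.5 -0.5 -5.3] open 0.075 | tool delta frac [ 0.0803 -0.2241 -0.0036]
blue scene 661 normal (h,y,up) 1.0 0.003 0.008 c hyz [-0.0627 -0.0023  0.2242] ext [[-0.0657, -0.0409, 0.1927], [-0.0596, 0.0398, 0.2599]]
```

View pics/c4.png

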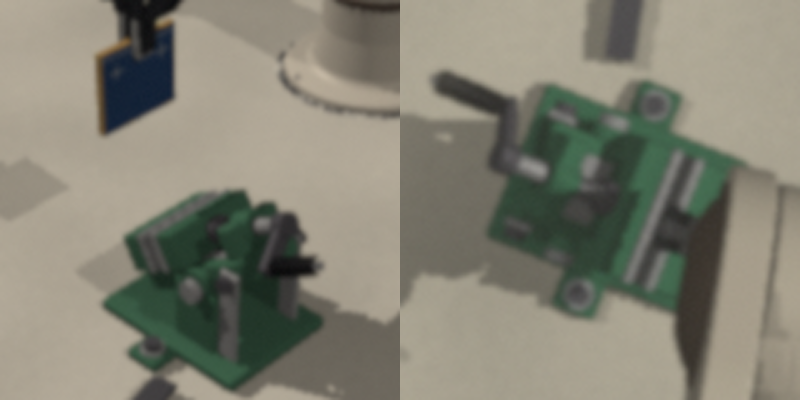

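Blue now faces the crank side, and the plate's bottom is about 60 mm below the TCP. Moving over the slot mouth and lowering.

Emit:
play_rows(targets=[0, -0.108, 0, 0, 1, 0, -0.108, 0, 0, 1, 0.1, 0, 0, 0, 1, 0.1, 0, 0, 0, 1, 0.1, 0, 0, 0, 1, 0.012, 0, 0, 0, 1, 0, 0, 0, 0, 1])

```text
clock: 8.12
position: [0.5082, -0.0354, 0.1738]
tcp_rot: [-2.027, 0.367, 2.026]
wrist_force: [0.4, -0.7, -3.5]
opening: 0.072
```

```bash
python3 -c "
from h import *
delta(hp(-.0133,0,.160))
pic(5);blue(5)"
```

```text
t 8.125 pos [ 0.5082 -0.0354  0.1738] hyz -0.0133 -0.0004 tool y deg -110.5 q [-0.17  0.29  0.21  1.97 -0.08  0.88 -1.84] F [ 0.4 -0.7 -3.5] open 0.072 | tool delta frac [ 0.0551 -0.0002  0.0017]
blue scene 601 normal (h,y,up) 1.0 -0.002 0.012 c hyz [-0.0083 -0.0042  0.1469] ext [[-0.011, -0.0421, 0.1137], [-0.0054, 0.0367, 0.1828]]
```

View pics/c5.png

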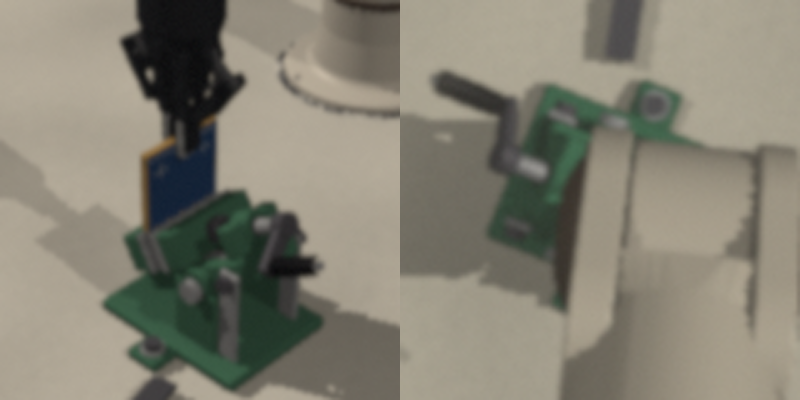

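The plate's lower edge is over the slot, and the jaw mouth shows at (150,235) in the crop. Lowering carefully.

Emit:
play_rows(targets=[0.016, 0, 0, 0, 1, 0.016, 0, 0, 0, 1, 0.016, 0, 0, 0, 1, 0, 0, 0, 0, 1])

```text
clock: 8.72
position: [0.508, -0.0349, 0.1612]
tcp_rot: [-2.026, 0.366, 2.027]
wrist_force: [0.0, 0.7, -4.3]
opening: 0.073
```

Emit:
play_rows(targets=[0.012, 0, 0, 0, 1, 0.012, 0, 0, 0, 1, 0, 0, 0, 0, 1])

```text
clock: 9.1
position: [0.5093, -0.0347, 0.158]
tcp_rot: [-2.028, 0.365, 2.023]
wrist_force: [-4.8, 2.5, 16.1]
opening: 0.071
```

Emit:
play_rows(targets=[-0.01, 0.01, 0, 0, 0.6, 0, 0.01, 0, 0, 0.6, 0.006, 0.012, 0, 0, 0.6, 0.012, 0.012, 0, 0, 0.6, 0, 0, 0, 0, 0.6])

```text
clock: 9.72
position: [0.5038, -0.0458, 0.153]
tcp_rot: [-2.025, 0.367, 2.027]
wrist_force: [0.2, 0.3, 1.0]
opening: 0.2
```

```bash
python3 -c "
from h import *
delta(hp(-.0343,0,.130))
pic(6);blue(6)"
```

```text
t 9.725 pos [ 0.5038 -0.0458  0.153 ] hyz -0.0247 0.0001 tool y deg -110.5 q [-0.15  0.32  0.22  2.   -0.09  0.84 -1.81] F [0.2 0.3 1. ] open 0.2 | tool delta frac [ 0.0921  0.0384 -0.0004]
blue scene 417 normal (h,y,up) 0.776 0.003 0.631 c hyz [-0.0225 -0.0047  0.1215] ext [[-0.0348, -0.0421, 0.1076], [-0.0104, 0.0376, 0.1366]]
```

View pics/c6.png

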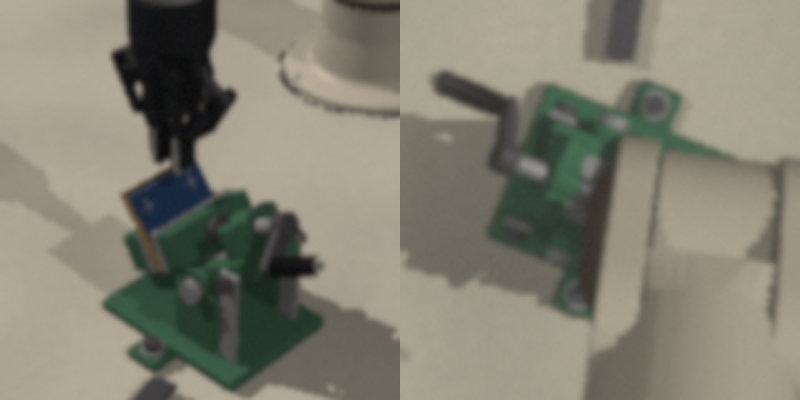

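The plate slid down into the slot by itself: blue face up, bevel on top, fingers clear at (175,155) in the crop. It leans about 9° more than the jaw, with its foot out in the play, which clamping should square. Now to the crank.

Emit:
play_rows(targets=[-0.103, 0, 0, 0, 0.5, -0.103, 0, 0, 0, 0.4, -0.103, 0, 0, 0, 0.2, 0, -0.1715, -0.031, 0, 0.05, 0, -0.1715, -0.031, 0, 0.05, 0, -0.1715, -0.031, 0, 0.05, 0, -0.1715, -0.031, 0, 0.05, 0, 0, 0, -0.056, 0.05, 0, 0, 0, -0.056, 0.05, 0, 0, 0, -0.056, 0.05])

```text
clock: 11.08
position: [0.5932, 0.1047, 0.2305]
tcp_rot: [2.129, 0.188, -2.13]
wrist_force: [0.2, -0.5, 1.0]
opening: 0.474
```

Emit:
play_rows(targets=[0, 0, 0, -0.0553, 0.05, 0, 0, 0, -0.0553, 0.05, 0, 0, 0, -0.0553, 0.05, 0, 0, 0, -0.0553, 0.05, 0, 0, 0, -0.0553, 0.05, 0, 0, 0, -0.0553, 0.05, 0, 0, 0, 0, 0.05])

```text
clock: 11.95
position: [0.5933, 0.1043, 0.2306]
tcp_rot: [1.47, 1.017, -1.469]
wrist_force: [0.2, 0.2, -0.4]
opening: 0.471
```

```bash
python3 -c "
from h import *
delta(hp(.1468,-.031,.130))
pic(7);blue(7)
L=load('top',7);H=toh(L[2]);p=L[0]
for n,r in(('scene',(235,275,365,410)),('top',(225,255,230,270))):
    p,d,X,K,T=load(n,7);H=toh(X);m=np.zeros((480,640),bool);m[r[0]:r[1],r[2]:r[3]]=1
    m&=(p.max(2)<70)&(H[...,0]>.135)&(H[...,0]<.195)&(X[...,2]>.1)&(X[...,2]<.18);Q=H[m];print(n,len(Q),np.percentile(Q,[5,50,95],axis=0).round(4).tolist() if len(Q) else 0)
"
```

```text
t 11.95 pos [0.5933 0.1043 0.2306] hyz 0.1472 -0.0312 tool y deg -20.6 q [-0.11  0.39 -0.14  1.68  0.06  1.07 -0.63] F [ 0.2  0.2 -0.4] open 0.471 | tool delta frac [ 0.4026 -0.0006  0.0019]
blue scene 441 normal (h,y,up) 0.787 0.001 0.617 c hyz [-0.0228 -0.0032  0.122 ] ext [[-0.0348, -0.0419, 0.1067], [-0.011, 0.0374, 0.1366]]
scene 236 [[0.1365, -0.0395, -0.0093], [0.1511, -0.0349, 0.0012], [0.1884, -0.001, 0.0166]]
top 65 [[0.1362, -0.0358, -0.001], [0.1437, -0.0292, 0.0023], [0.155, -0.0136, 0.0111]]
```

View pics/c7.png

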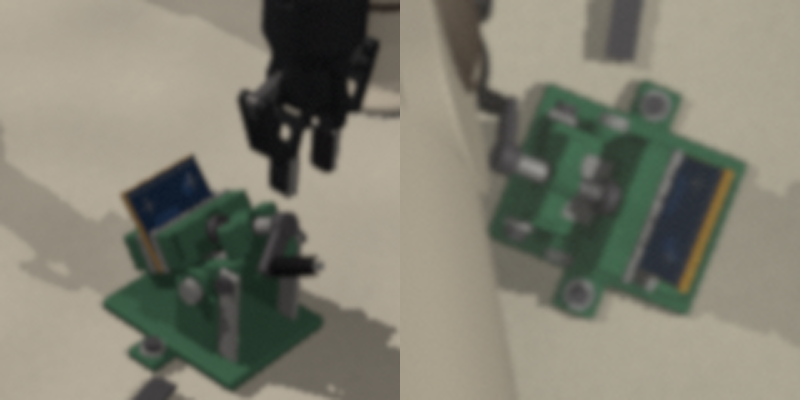

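The blank is standing still in the vise. The fingers are lined up above the sleeve, at (285,190) over (290,265) in the crop. Descending to grip it.

Emit:
play_rows(targets=[0.15, 0, 0, 0, 0.05, 0.15, 0, 0, 0, 0.05, 0.1, 0, 0, 0, 0.05, 0, 0, 0, 0, 0.3, 0, 0, 0, 0, 0.5, 0, 0, 0, 0, 1, 0, 0, 0, 0, 1, 0, 0, 0, 0, 1])

```text
clock: 13.05
position: [0.5937, 0.1047, 0.1321]
tcp_rot: [1.47, 1.017, -1.467]
wrist_force: [-3.3, 0.4, 6.7]
opening: 0.19
```

```bash
python3 -c "
from h import *
delta(hp(.1468,-.031,.130))
f0=-2.25
def P(f): return RH@np.array([-.00127*(f-f0),.04*np.sin(f),.04*np.cos(f)])
fs=f0+.25*np.arange(20)
for a,b in zip(fs[:-1],fs[1:]):
    d=P(b)-P(a); print(round(b,2),(np.array([-d[2],-d@RH[:,1],-d@hv])/.25).round(4))
"
```

```text
t 13.05 pos [0.5937 0.1047 0.1321] hyz 0.1478 -0.0315 tool y deg -20.6 q [-0.12  0.5  -0.13  1.77  0.08  0.88 -0.64] F [-3.3  0.4  6.7] open 0.19 | tool delta frac [ 0.0082 -0.0019  0.004 ]
-2.0 [-0.0287  0.021   0.0181]
-1.75 [-0.0323  0.012   0.0201]
-1.5 [-0.0339  0.0022  0.021 ]
-1.25 [-0.0333 -0.0078  0.0207]
-1.0 [-0.0305 -0.0172  0.0191]
-0.75 [-0.0259 -0.0256  0.0164]
-0.5 [-0.0196 -0.0324  0.0128]
-0.25 [-0.012  -0.0371  0.0084]
0.0 [-0.0037 -0.0396  0.0036]
0.25 [ 0.0049 -0.0396 -0.0014]
0.5 [ 0.0133 -0.0371 -0.0062]
0.75 [ 0.0209 -0.0324 -0.0106]
1.0 [ 0.0272 -0.0256 -0.0142]
1.25 [ 0.0318 -0.0172 -0.0169]
1.5 [ 0.0345 -0.0078 -0.0185]
1.75 [ 0.0351  0.0022 -0.0188]
2.0 [ 0.0336  0.012  -0.0179]
2.25 [ 0.03    0.021  -0.0159]
2.5 [ 0.0246  0.0287 -0.0127]
```

The sleeve is gripped, with an opening of about 16 mm. Leading the crank round now.

Emit:
play_rows(targets=[-0.0287, 0.021, 0.0181, 0, 1, -0.0323, 0.012, 0.0201, 0, 1, -0.0339, 0.0022, 0.021, 0, 1, -0.0333, -0.0078, 0.0207, 0, 1, -0.0305, -0.0172, 0.0191, 0, 1, 0, 0, 0, 0, 1])

```text
clock: 13.8
position: [0.586, 0.0817, 0.1709]
tcp_rot: [1.468, 1.021, -1.468]
wrist_force: [-4.1, 4.7, 1.3]
opening: 0.189
```

```bash
cat >> h.py <<'E'
def crank():
    from cell import readout
    s=readout.get_state();g=np.array(s["position"])+[0,0,.017];v=toh(g);y,z=v[1],v[2]-.018
    print("t",s["clock"],"head",v.round(4),"r",np.hypot(y,z).round(4),"phi",np.arctan2(y,z).round(3),"F head",(np.array(s["wrist_force"])@RH).round(1),"open",round(float(s["opening"]),3))
E
python3 -c "
from h import *
crank()"
```

```text
t 13.8 head [ 0.1659 -0.0323  0.0403] r 0.0393 phi -0.966 F head [ 3.3  5.5 -0.4] open 0.189
```

Tracking is good: r is 39 mm and phi is -0.97. I'll continue.

Emit:
play_rows(targets=[-0.0259, -0.0256, 0.0164, 0, 1, -0.0196, -0.0324, 0.0128, 0, 1, -0.012, -0.0371, 0.0084, 0, 1, -0.0037, -0.0396, 0.0036, 0, 1, 0.0049, -0.0396, -0.0014, 0, 1, 0.0133, -0.0371, -0.0062, 0, 1, 0.0209, -0.0324, -0.0106, 0, 1, 0.0272, -0.0256, -0.0142, 0, 1, 0, 0, 0, 0, 1])

```text
clock: 14.92
position: [0.5228, 0.1034, 0.1696]
tcp_rot: [1.469, 1.02, -1.467]
wrist_force: [-1.6, 5.8, 2.8]
opening: 0.19
```

```bash
python3 -c "
from h import *
crank();snap(8);blue(8)"
```

```text
t 14.925 head [0.1638 0.0345 0.0402] r 0.041 phi 1.0 F head [ 5.6  3.5 -0. ] open 0.19
blue scene 425 normal (h,y,up) 0.845 -0.007 0.535 c hyz [-0.0211 -0.0039  0.1232] ext [[-0.0315, -0.0428, 0.1077], [-0.0102, 0.0362, 0.139]]
```

The plate is being squared up; its tilt is now 32°. On to phi of about 2.25.

Emit:
play_rows(targets=[0.0318, -0.0172, -0.0169, 0, 1, 0.0345, -0.0078, -0.0185, 0, 1, 0.0351, 0.0022, -0.0188, 0, 1, 0.0336, 0.012, -0.0179, 0, 1, 0.03, 0.021, -0.0159, 0, 1, 0, 0, 0, 0, 1])

```text
clock: 15.78
position: [0.5332, 0.1236, 0.1276]
tcp_rot: [1.469, 1.021, -1.467]
wrist_force: [-0.5, 6.7, -1.0]
opening: 0.188
```

```bash
python3 -c "
from h import *
crank();delta(hp(0,0,.2))"
```

```text
t 15.775 head [ 0.1622  0.0319 -0.0075] r 0.0408 phi 2.247 F head [ 4.8  2.8 -3.9] open 0.188
t 15.775 pos [0.5332 0.1236 0.1276] hyz 0.1443 0.0319 tool y deg -20.5 q [-0.15  0.42 -0.15  1.91  0.08  0.82 -0.7 ] F [-0.5  6.7 -1. ] open 0.188 | tool delta frac [-0.2911  0.1267  0.5765]
```

Emit:
play_rows(targets=[0.0123, 0.0143, -0.0064, 0, 1, 0.0123, 0.0143, -0.0063, 0, 1, 0, 0, 0, 0, 1])

```text
clock: 16.15
position: [0.54, 0.1242, 0.122]
tcp_rot: [1.467, 1.022, -1.468]
wrist_force: [-3.7, 6.9, 4.4]
opening: 0.19
```

```bash
python3 -c "
from h import *
crank();snap(9);blue(9)"
```

```text
t 16.15 head [ 0.162   0.0257 -0.0139] r 0.041 phi 2.462 F head [6.7 5.9 1.2] open 0.19
blue scene 422 normal (h,y,up) 0.866 0.002 0.499 c hyz [-0.0207 -0.0034  0.1236] ext [[-0.0304, -0.0421, 0.1075], [-0.0108, 0.0364, 0.1396]]
```

The plate is now flush with the jaw: its normal is (0.866, 0, 0.499). Tangential force is about 5 N and rising, so I'll tighten a bit more.

Emit:
play_rows(targets=[0.0088, 0.0173, -0.0044, 0, 1, 0.0088, 0.0173, -0.0044, 0, 1, 0, 0, 0, 0, 1])

```text
clock: 16.62
position: [0.5473, 0.1238, 0.1177]
tcp_rot: [1.466, 1.024, -1.47]
wrist_force: [-8.6, 7.2, 10.2]
opening: 0.187
```

```bash
python3 -c "
from h import *
crank()"
```

```text
t 16.625 head [ 0.1617  0.0187 -0.0186] r 0.0411 phi 2.669 F head [ 8.3 10.6  6.9] open 0.187
```

Handle force is about 12.6 N, up 7 N over the last 0.2 rad, so it is clamped. Releasing and withdrawing.

Emit:
play_rows(targets=[0, 0, 0, 0, 0.5, 0, 0, 0, 0, 0.1, 0, 0, 0, 0, 0, 0, 0, 0, 0, 0, -0.1, 0, 0, 0, 0, -0.2, 0, 0, 0, 0, -0.2, 0, 0, 0, 0, 0, 0, -0.2, 0, 0, 0, 0, -0.2, 0, 0, 0, 0, 0, 0, 0])

```text
clock: 17.88
position: [0.5853, 0.2183, 0.242]
tcp_rot: [1.466, 1.022, -1.464]
wrist_force: [0.6, -0.2, 0.1]
opening: 0.502
```

```bash
python3 -c "
from h import *
crank();pic(10);blue(10)"
```

```text
t 17.875 head [0.3121 0.0163 0.0381] r 0.0258 phi 0.681 F head [ 0.1 -0.6  0.1] open 0.502
blue scene 424 normal (h,y,up) 0.863 -0.001 0.505 c hyz [-0.0207 -0.0035  0.1236] ext [[-0.0307, -0.0429, 0.1081], [-0.0107, 0.037, 0.1397]]
```

View pics/c10.png

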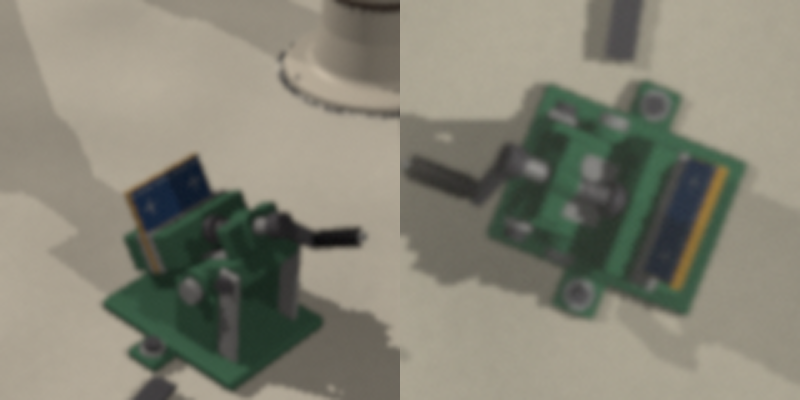

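Clamped, released and clear. One quick check that the crank stayed where I left it and that the bystanders are unmoved, then I hand in.

```bash
python3 -c "
from h import *
for n in('scene','top'):
    p,d,X,K,T=load(n,10);H=toh(X)
    m=(p.max(2)<70)&(H[...,0]>.142)&(H[...,0]<.19)&(abs(H[...,1])<.06)&(H[...,2]<.07)&(X[...,2]>.09);Q=H[m];print(n,len(Q),np.percentile(Q,[5,50,95],axis=0).round(4).tolist())
    q=load(n,0)[0]; D=cv2.absdiff(p,q).max(2)>60; D=cv2.morphologyEx(D.astype(np.uint8),cv2.MORPH_OPEN,np.ones((3,3)))
    k,_,st,_=cv2.connectedComponentsWithStats(D);print([s.tolist() for s in st[1:] if s[4]>25])
"
```

```text
scene 100 [[0.1436, 0.0211, -0.013], [0.1652, 0.0234, -0.0059], [0.1852, 0.0274, -0.0015]]
[[411, 0, 4, 23, 80], [462, 0, 66, 47, 1259], [486, 37, 21, 8, 126], [450, 49, 57, 54, 1405], [407, 53, 13, 29, 244], [399, 73, 5, 12, 48], [446, 119, 16, 9, 75], [480, 131, 10, 8, 53], [431, 142, 56, 89, 2591], [327, 210, 26, 26, 351], [392, 236, 23, 9, 170], [389, 247, 9, 9, 67], [447, 312, 41, 22, 194], [612, 372, 18, 11, 129]]
top 123 [[0.1447, 0.023, -0.0043], [0.1627, 0.0293, -0.0016], [0.1809, 0.0357, 0.0012]]
[[125, 175, 37, 61, 1045], [175, 199, 22, 46, 629], [241, 234, 27, 15, 210], [55, 243, 25, 38, 580], [101, 246, 10, 12, 68], [165, 248, 19, 24, 200], [143, 415, 12, 15, 131], [142, 435, 13, 32, 297], [174, 474, 19, 6, 93]]
```

The crank's sleeve is now at phi of about 2.37, while the tool led it to 2.67. The elastic load drove it back when I let go suddenly, so the remaining jaw force is uncertain. I'll regrip, tighten, and this time unload the arm before opening. No bystander moved; the image differences are only the arm, its shadow and the crank.

Emit:
play_rows(targets=[0, -0.024, 0.211, 0, 0, 0, -0.023, 0.211, 0, 0, 0.16, 0, 0, 0, 0, 0.16, 0, 0, 0, 0, 0.14, 0, 0, 0, 0.05, 0.008, 0, 0, 0, 0.3, 0, 0, 0, 0, 0.5, 0, 0, 0, 0, 1, 0, 0, 0, 0, 1, 0, 0, 0, 0, 1])

```text
clock: 19.23
position: [0.5343, 0.1186, 0.1255]
tcp_rot: [1.465, 1.019, -1.474]
wrist_force: [-6.7, -1.3, -3.8]
opening: 0.187
```

```bash
cat >> h.py <<'E'
def crank2():
    from cell import readout
    crank();s=readout.get_state();v=toh(np.array(s["position"])+[0,0,.017]);f=np.arctan2(v[1],v[2]-.018)
    t=RH@np.array([0,np.cos(f),-np.sin(f)]);print("tangential",np.dot(s["wrist_force"],t).round(2),"per 0.05 rad fwd frac",(np.array([-t[2],-t@RH[:,1],-t@hv])*.002/.25).round(4))
E
python3 -c "
from h import *
crank2()"
```

```text
t 19.225 head [ 0.1575  0.029  -0.0072] r 0.0384 phi 2.285 F head [-5.   5.8 -1.5] open 0.187
tangential -2.67 per 0.05 rad fwd frac [ 0.0052  0.0052 -0.003 ]
```

Emit:
play_rows(targets=[0.0052, 0.0056, -0.002, 0, 1, 0.0048, 0.006, -0.002, 0, 1, 0.0046, 0.006, -0.002, 0, 1, 0, 0, 0, 0, 1])

```text
clock: 19.73
position: [0.5385, 0.1188, 0.1224]
tcp_rot: [1.464, 1.02, -1.474]
wrist_force: [-8.7, -1.8, 2.8]
opening: 0.188
```

```bash
python3 -c "
from h import *
crank2()"
```

```text
t 19.725 head [ 0.1574  0.0252 -0.0107] r 0.0382 phi 2.421 F head [-2.7  7.5  4.8] open 0.188
tangential -8.83 per 0.05 rad fwd frac [ 0.0046  0.006  -0.0026]
```

Emit:
play_rows(targets=[-0.0023, -0.003, 0.0013, 0, 1, -0.0023, -0.003, 0.0013, 0, 1, 0, 0, 0, 0, 1])

```text
clock: 20.1
position: [0.5373, 0.1188, 0.1233]
tcp_rot: [1.465, 1.019, -1.473]
wrist_force: [-6.4, -1.4, -2.0]
opening: 0.186
```

```bash
python3 -c "
from h import *
crank2()"
```

```text
t 20.1 head [ 0.1574  0.0263 -0.0097] r 0.0382 phi 2.381 F head [-4.1  5.5  0.1] open 0.186
tangential -4.05 per 0.05 rad fwd frac [ 0.0048  0.0058 -0.0028]
```

Emit:
play_rows(targets=[-0.0018, -0.0025, 0.001, 0, 1, -0.001, -0.001, 0.0005, 0, 1, 0, 0, 0, 0, 1])

```text
clock: 20.48
position: [0.5365, 0.1187, 0.1239]
tcp_rot: [1.465, 1.019, -1.473]
wrist_force: [-7.3, -0.3, -2.8]
opening: 0.189
```

```bash
python3 -c "
from h import *
crank2()"
```

```text
t 20.475 head [ 0.1575  0.0271 -0.009 ] r 0.0383 phi 2.355 F head [-3.9  6.7 -1. ] open 0.189
tangential -4.07 per 0.05 rad fwd frac [ 0.0049  0.0056 -0.0028]
```

Emit:
play_rows(targets=[0, -0.004, 0, 0, 1, 0, 0, 0, 0, 1])

```text
clock: 20.72
position: [0.5361, 0.1188, 0.1241]
tcp_rot: [1.465, 1.018, -1.472]
wrist_force: [-5.2, -2.2, -2.9]
opening: 0.184
```

```bash
python3 -c "
from h import *
crank2()"
```

```text
t 20.725 head [ 0.1575  0.0275 -0.0088] r 0.0383 phi 2.343 F head [-4.8  4.1 -0.6] open 0.184
tangential -2.48 per 0.05 rad fwd frac [ 0.005   0.0056 -0.0029]
```

Emit:
play_rows(targets=[0, -0.004, 0, 0, 1, 0, -0.002, 0, 0, 1, 0, 0, 0, 0, 1])

```text
clock: 21.1
position: [0.5356, 0.1188, 0.1244]
tcp_rot: [1.467, 1.016, -1.471]
wrist_force: [-4.8, -2.7, -2.5]
opening: 0.191
```

```bash
python3 -c "
from h import *
crank2()"
```

```text
t 21.1 head [ 0.1575  0.0279 -0.0084] r 0.0384 phi 2.329 F head [-4.9  3.5 -0. ] open 0.191
tangential -2.41 per 0.05 rad fwd frac [ 0.005   0.0055 -0.0029]
```

Emit:
play_rows(targets=[0, -0.005, 0.004, 0, 1, 0, -0.004, 0.004, 0, 1, 0, 0, 0, 0, 1])

```text
clock: 21.48
position: [0.535, 0.1188, 0.1247]
tcp_rot: [1.47, 1.016, -1.467]
wrist_force: [-2.6, -4.6, 5.4]
opening: 0.183
```

```bash
python3 -c "
from h import *
crank2()"
```

```text
t 21.475 head [ 0.1575  0.0285 -0.0081] r 0.0386 phi 2.312 F head [-1.8  0.9  7.3] open 0.183
tangential -5.98 per 0.05 rad fwd frac [ 0.0051  0.0054 -0.003 ]
```

Emit:
play_rows(targets=[-0.005, 0, 0, 0, 1, 0, 0, 0, 0, 1])

```text
clock: 21.72
position: [0.5345, 0.1188, 0.1252]
tcp_rot: [1.469, 1.016, -1.468]
wrist_force: [-1.0, -5.1, 3.9]
opening: 0.187
```

```bash
python3 -c "
from h import *
crank2()"
```

```text
t 21.725 head [ 0.1575  0.029  -0.0076] r 0.0387 phi 2.294 F head [-2.5 -0.8  5.9] open 0.187
tangential -3.9 per 0.05 rad fwd frac [ 0.0052  0.0053 -0.003 ]
```

Emit:
play_rows(targets=[-0.006, -0.001, 0, 0, 1, 0, 0, 0, 0, 1])

```text
clock: 21.98
position: [0.5335, 0.1187, 0.126]
tcp_rot: [1.468, 1.017, -1.47]
wrist_force: [-2.4, -4.7, 2.0]
opening: 0.188
```

```bash
python3 -c "
from h import *
crank2()"
```

```text
t 21.975 head [ 0.1576  0.0299 -0.0066] r 0.0387 phi 2.26 F head [-3.5  0.6  4.4] open 0.188
tangential -3.77 per 0.05 rad fwd frac [ 0.0053  0.0051 -0.0031]
```

Emit:
play_rows(targets=[0.006, 0.007, -0.002, 0, 1, 0.006, 0.007, -0.002, 0, 1, 0.004, 0.005, 0, 0, 1, 0, 0, 0, 0, 1])

```text
clock: 22.48
position: [0.5378, 0.1189, 0.1226]
tcp_rot: [1.467, 1.019, -1.47]
wrist_force: [-5.6, -3.9, 7.8]
opening: 0.189
```

```bash
python3 -c "
from h import *
crank2()"
```

```text
t 22.475 head [ 0.1574  0.0259 -0.0104] r 0.0385 phi 2.402 F head [-1.   3.9  9.6] open 0.189
tangential -9.29 per 0.05 rad fwd frac [ 0.0047  0.0059 -0.0027]
```

Emit:
play_rows(targets=[-0.004, -0.003, 0, 0, 1, -0.003, -0.003, 0, 0, 1, 0, 0, 0, 0, 1, 0, 0, 0, 0, 0.5, 0, 0, 0, 0, 0.1, 0, 0, 0, 0, 0, 0, 0, 0, 0, 0, -0.1, 0, 0, 0, 0, -0.2, 0, 0, 0, 0, -0.2, 0, 0, 0, 0])

```text
clock: 23.72
position: [0.5369, 0.1194, 0.2502]
tcp_rot: [1.468, 1.018, -1.469]
wrist_force: [1.2, 0.5, 0.2]
opening: 0.502
```

Emit:
play_rows(targets=[0, 0, -0.2, 0, 0, 0, 0, -0.2, 0, 0, 0, 0, 0, 0, 0])

```text
clock: 24.1
position: [0.572, 0.2186, 0.2491]
tcp_rot: [1.466, 1.024, -1.462]
wrist_force: [-0.4, 0.2, -0.4]
opening: 0.5
```

```bash
python3 -c "
from h import *
crank();pic(11);blue(11)
for j in(10,11):
  for n in('scene','top'):
    p,d,X,K,T=load(n,j);H=toh(X)
    m=(p.max(2)<70)&(H[...,0]>.142)&(H[...,0]<.19)&(abs(H[...,1])<.06)&(H[...,2]<.07)&(X[...,2]>.09);Q=H[m];print(j,n,len(Q),np.percentile(Q,[5,50,95],axis=0).round(4).tolist())
"
```

```text
t 24.1 head [0.3118 0.0288 0.0464] r 0.0405 phi 0.793 F head [-0.1  0.4 -0.4] open 0.5
blue scene 418 normal (h,y,up) 0.862 -0.006 0.506 c hyz [-0.0204 -0.0036  0.1234] ext [[-0.0307, -0.0432, 0.1084], [-0.0098, 0.0361, 0.1395]]
10 scene 100 [[0.1436, 0.0211, -0.013], [0.1652, 0.0234, -0.0059], [0.1852, 0.0274, -0.0015]]
10 top 123 [[0.1447, 0.023, -0.0043], [0.1627, 0.0293, -0.0016], [0.1809, 0.0357, 0.0012]]
11 scene 97 [[0.1453, 0.0215, -0.0119], [0.1666, 0.0239, -0.0064], [0.1861, 0.0268, -0.0013]]
11 top 127 [[0.1443, 0.0231, -0.0048], [0.1619, 0.0295, -0.0014], [0.1814, 0.0358, 0.0015]]
```

View pics/c11.png

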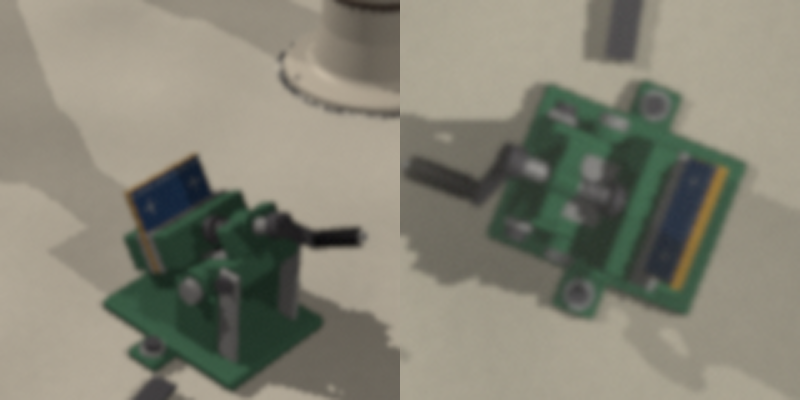

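The crank settled at the same angle after both releases. That is where friction balances the clamp load, so it is still preloaded. Handing in.

```bash
python3 -c "
from cell import ctrl
print(ctrl.finish_job())"
```

```text
the job is handed in; nothing more can be done
None
```

The blank is turned over and clamped, and I handed the job in at about 24 s of the 58 s. The jaw's final force on the blank is inferred, not measured.

**What I did:**
- **Turn:** I drew the blank out of the vise and let it swing upright in the pads. I turned it half round and let it slide back into the slot, blue face up and bevel on top.
- **Clamp:** I led the crank clockwise until the handle resisted with about 9 to 13 N, then let go and withdrew the arm.

**Last checks:**
- **Blank:** the blue face's normal agrees with the head's x axis to about 0.01 rad. The blank is within about 4 mm of centre and down on the bed, and it did not move between the last pictures.
- **Bystanders:** the picture comparison, made before I regripped the crank, showed none of them moved. I did not repeat it afterwards, but the arm only went back to the crank.
- **Arm:** it is clear and touching nothing, with wrist force near 0 N.

**What disagreed:**
- **First seating:** the blank first stood leaning about 9° more than the jaw face. Closing the jaw squared it.
- **Crank after release:** on the first release the crank sprang back about 0.3 rad. I regripped, tightened and let go more gently, and it settled at the same angle. I take that as friction holding the clamp load. By the stated friction the jaw force should be roughly 90 N, well over the 20 N needed.

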